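Scrape spilled jar lids off a hand shovel into the square tub

TASK

Two spilled jar lids have been gathered on the flat hand shovel. Carry it, lids and all, by its handle to the square tub, press the front of the blade down on the tub's rim and tip it there so that both lids slide off into the tub, keeping the blade pressed on the rim until both are in. Then lay the empty shovel flat on the bench again and let it go.

Things in the scene. Friction and masses are not known exactly. Their poses are not given: they have to be found in the camera images.
- shovel_grip (a point): Flat steel hand shovel with black bar handle, 0.22 kg, lying flat on the bench. Point: centre of the handle's grip, 45 mm above the blade's underside. x runs along the handle towards the blade's front edge, z up. Handle 24 mm wide (y), 24 mm high, from 55 mm behind the point to 50 mm ahead, 33 mm clear of the bench. The blade's back wall, 28 mm high, is 60 mm ahead.
- shovel_edge (a point): Middle of the shovel's straight open front edge, on the blade's underside: 190 mm ahead of the grip point and 45 mm below it; same axes. Blade flat, 130 mm long, 136 mm wide, 3 mm thick; side walls 19 mm high stop 35 mm short of the edge. Lids start to slide when the blade slopes 10 to 18 degrees down to the front; 35 degrees clears it quickly.
- tub_rim (a point): Square grey plastic tub, 180 x 180 mm outside, 80 mm high, walls 5 mm, open on top, fixed to the bench (may be pressed on). Point: centre of its mouth, level with the rim; x and y square to its walls, z up; all sides alike. The round grey tub of like size is a bystander; either may be left or right of the shovel.
- lid_a_mid (a point): One of two like white round plastic jar lids, 44 mm across and 17 mm high, 25 g, loose, lying flat side by side on the shovel's blade; the point is its centre, z its axis.
- lid_b_mid (a point): The other white lid, the same; the point is its centre.
Things that resemble listed ones, but are neither listed nor needed, are in the scene too. Leave any green or red look-alike of the part that bears lid_a_mid alone.

How it is judged:
By the outcome, as a careful person would: the job done as asked, in the order asked, and still so for the second after the job is handed in, with the robot touching nothing.
It also fails if it takes over 58 s, if anything falls off the work surface, if the arm or the gripper's body presses on something with over 40 N, if the wrist force passes 120 N, or if a joint passes its speed limit or range.

ROBOT

A 7-joint arm with a two-finger parallel gripper is mounted at the origin on the work surface. World frame = base frame: x ahead of the robot, y to its left, z up, the work surface at z = 0. Lengths are in m, angles in rad, forces in N, time in s.
With the tool pointing down it reaches from about 0.4 to 0.85 m from the base axis. Payload 10.4 kg.
Tool frame: the origin (TCP) lies between the finger pads; the fingertips stand 17 mm ahead of it and the grasp point (between the pads) lies 2 mm behind it; z points along the fingers, y is the direction in which the jaws open and shut (so a half turn about z gives the same grasp; the last joint's range is limited). The gripper opens to 85 mm and grips with 20 to 120 N. Pads are 22 mm wide; open, the fingers measure 114 mm over their backs; the gripper's body (76 mm by 85 mm) begins 54 mm behind the grasp point. The pads swing forward as they close: fully open they stand 13 mm farther back than shut.
Start: joints at [-1.211, 0.332, -0.065, 1.46, 0.022, 1.35, -0.088], TCP at [0.233, 0.58, 0.248] pointing down, gripper open.
Joint ranges: [-2.6, 2.6], [-0.5, 2.12], [-1.47, 1.34], [0.16, 2.42], [-1.27, 4.41], [0.06, 2.06], [-2.6, 2.6]. Speed limits (rad/s): [2.22, 2.22, 2.79, 2.79, 3.14, 3.14, 3.14].

INTERFACE

Orientations are given as a rotation vector (axis times angle).
In Python, from bench import manip gives the robot as it stands.
- The arm moves only by the tool apply_moves, never from a script. Its arguments are lists of equal length, an entry for each row: "linear": the shift along the tool's x, y, z in mm, a list of three; "dr": the turn, a rotation vector about the tool's x, y, z in degrees, a list of three; "jaw": the finger opening in mm, from 0 to 85.4. A call has 1 to 20 rows; each row shifts and turns the pose as measured when the row begins, along the tool's axes as they then stand; what a row does not reach is not made up. A row lasts 1/12 s, in which the tool goes at most 41.7 mm and 7.16 degrees, less where a joint would pass 70% of its speed; a pose out of reach is approached as far as the arm can. A call with a gripper value outside its range is refused whole. The fingers move at their own pace and stop on an object; "grip_force" is the grip in N (left out, the last holds). Time passes only in rows, so rows that do not move let the fingers close. It gives the time, the measured TCP pose, the force and the opening at its end, in the units of the state.
- manip.state(): the state, without advancing time (a new reading comes with each control period).
- manip.read_camera(name): name is "side" or "top" or "wrist"; returns the picture (400x640x3 uint8, blue, green, red); there is no depth.
- manip.calibration(name): a dict with "fx", "fy", "cx", "cy" (pixels), "cam_to_world" (4x4, takes a point from camera to world coordinates). Camera axes: x right, y down, z forward; pixel columns grow to the right and rows downward; lengths in m; the calibration is good to about 2 mm. A picture is of the moment at which its call begins: read the wrist's pose just before it. calibration takes no time and is no camera call; for the wrist camera it gives the pose at the moment of the call.
- manip.hand_in(): hands the job in, once; it reports no verdict.
Trained networks look in the newest picture that a camera, given by its name, has taken for a name from the list of things; names that differ only in an ending like _2 or _b are one class to them, and where a whole thing is asked for, a point or a joint stands for the part that bears it (a point fixed in the world has none). Each returns a list of dicts, best first, with "confidence" (0 to 1); they miss things now and then, are a little off and sometimes report something else, mostly with a low value. They report only what shows in the picture. A call takes as long as a camera call. They do not tell look-alikes from the thing itself.
- manip.trace(camera, thing): "region" (400x640 bool, what is visible of it) and "uv" ([column, row] in pixels, amid what is visible of it).
The state is a dict: "clock": time; "joint_positions": joint angles; "joint_velocities": joint speeds; "joint_efforts": joint torques, N m; "tool_pos": TCP position; "eef_rot": TCP orientation; "ft_force": force on the tool from outside, world axes, zero at the start; "wrist_torque": the same for the moment, N m; "opening": finger opening in m.
Only numpy, scipy, OpenCV 4.12 (cv2) and the standard library are available. Lean on these libraries where they do the work, as an engineer would, in place of code of your own. Each camera call takes 0.05 s, during which the arm holds its last target. There are 200 camera calls.

## Working session

There is one attempt and no reset: what is moved stays moved. The work goes in short steps, Python scripts to look and compute and a tool call to move; the robot and the scene stay as the last step left them, time stands still between calls to the robot, and variables do not carry over. Pictures are saved under pics/ and viewed, about 8 in all and at most 12, crops included, and the job is handed in when it is done.

Besides the shell and the picture viewer there is one more tool, called as a command line: name --argument value ..., lists and objects as JSON in quotes. apply_moves: Moves the arm, as the interface text tells. Its arguments: {"type":"object","properties":{"linear":{"type":"array"},"dr":{"type":"array"},"jaw":{"type":"array"},"grip_force":{"type":"number"}},"required":["linear","dr","jaw"]}

```bash
mkdir -p pics; ls
python3 - <<'E'
from bench import manip
import cv2,numpy as np
s=manip.state();print(s['tool_pos'],s['eef_rot'],s['clock'])
ims=[]
for c in("top","side"):
    im=manip.read_camera(c);ims.append(im);cv2.imwrite(f"pics/{c}0.png",im)
    k=manip.calibration(c);print(c,k['fx'],k['cx'],k['cy'],np.round(k['cam_to_world'],3).tolist())
    for t in("shovel_grip","shovel_edge","tub_rim","lid_a_mid"):
        print(c,t,[(round(d['confidence'],2),np.round(d['uv'],1).tolist(),int(d['region'].sum())) for d in manip.trace(c,t)])
E
```

```text
pics
[0.23332309 0.57943451 0.24749738] [-5.97521263e-01 -3.08404956e+00  2.23285285e-03] 0.0
top 494.6435184901661 321.51844525661596 198.33359321905897 [[-0.014, -0.99, 0.142, 0.412], [-1.0, 0.014, -0.004, 0.002], [0.002, -0.142, -0.99, 1.118], [0.0, 0.0, 0.0, 1.0]]
top shovel_grip [(0.97, [336.7, 201.2], 3257)]
top shovel_edge [(0.72, [339.7, 197.3], 3399)]
top tub_rim [(0.9, [462.2, 220.9], 7976)]
top lid_a_mid [(0.88, [273.3, 178.5], 283), (0.8, [323.1, 205.5], 311), (0.75, [282.3, 213.1], 302), (0.4, [339.2, 199.9], 3304)]
side 429.66411477950754 322.412308311878 201.77733095118052 [[0.965, -0.194, 0.177, 0.383], [-0.262, -0.668, 0.696, -0.775], [-0.016, -0.718, -0.696, 0.846], [0.0, 0.0, 0.0, 1.0]]
side shovel_grip [(0.94, [319.1, 229.6], 2197)]
side shovel_edge [(0.55, [321.1, 229.1], 2094)]
side tub_rim [(0.73, [332.1, 320.9], 8387)]
side lid_a_mid [(0.73, [312.3, 222.9], 213), (0.6, [327.5, 194.1], 191), (0.59, [305.3, 199.4], 162)]
```

View pics/top0.png

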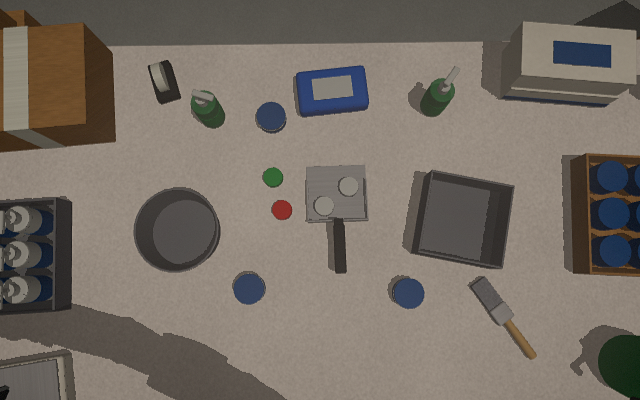

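View pics/side0.png

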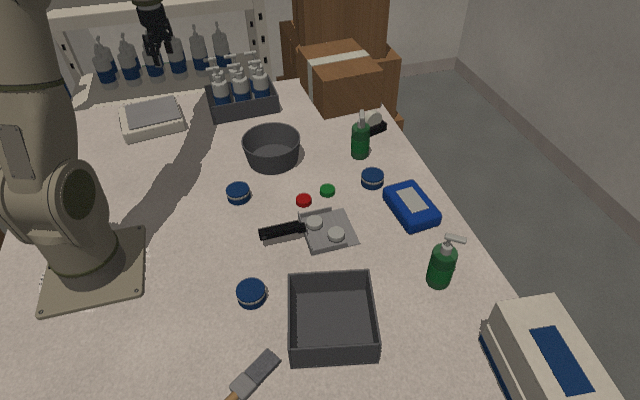

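The top view shows:
- The shovel is at about (336,220), with its black handle towards the robot and white lids at (324,205) and (348,186).
- The square tub is at (462,220) and the round tub (bystander) at (177,229).
- Things that could be mistaken: the green lid (273,177), red lid (282,210), blue lids, and the wooden-handled scraper (500,315).

By the description, I choose the black-handled shovel and the square tub.

```bash
cat > h.py <<'E'
import numpy as np,cv2
from bench import manip
def ray(c,uv,z,k=None):
    k=k or manip.calibration(c);T=np.array(k['cam_to_world'])
    d=T[:3,:3]@np.array([(uv[0]-k['cx'])/k['fx'],(uv[1]-k['cy'])/k['fy'],1.])
    return T[:3,3]+d*(z-T[2,3])/d[2]
def proj(c,p,k=None):
    k=k or manip.calibration(c);T=np.array(k['cam_to_world'])
    q=T[:3,:3].T@(np.array(p)-T[:3,3]);return np.array([k['fx']*q[0]/q[2]+k['cx'],k['fy']*q[1]/q[2]+k['cy']])
E
python3 - <<'E'
from h import *
im=cv2.imread('pics/top0.png')
g=im.max(2)
# handle: dark pixels
m=np.zeros(g.shape,np.uint8);m[215:280,325:352]=(g[215:280,325:352]<60)
n,l,st,ce=cv2.connectedComponentsWithStats(m);i=1+st[1:,4].argmax()
ys,xs=np.where(l==i);r=cv2.minAreaRect(np.c_[xs,ys].astype(np.float32));print('handle',r,cv2.boxPoints(r).tolist())
manip.read_camera("top")
t=manip.trace("top","tub_rim")[0]['region'];ys,xs=np.where(t);r=cv2.minAreaRect(np.c_[xs,ys].astype(np.float32));print('tub',cv2.boxPoints(r).tolist())
c=im[150:285,295:525];cv2.imwrite('pics/c1.png',cv2.resize(c,None,fx=3.4,fy=3.4,interpolation=cv2.INTER_CUBIC))
E
```

```text
handle ((339.2012634277344, 245.0319366455078), (54.35654067993164, 10.95124340057373), 87.70938873291016) [[332.64373779296875, 218.09423828125], [343.58624267578125, 217.65652465820312], [345.7587890625, 271.9696350097656], [334.8162841796875, 272.4073486328125]]
tub [[409.6461486816406, 254.63076782226562], [424.9795837402344, 168.2060546875], [516.924072265625, 184.518798828125], [501.5906677246094, 270.9435119628906]]
```

View pics/c1.png

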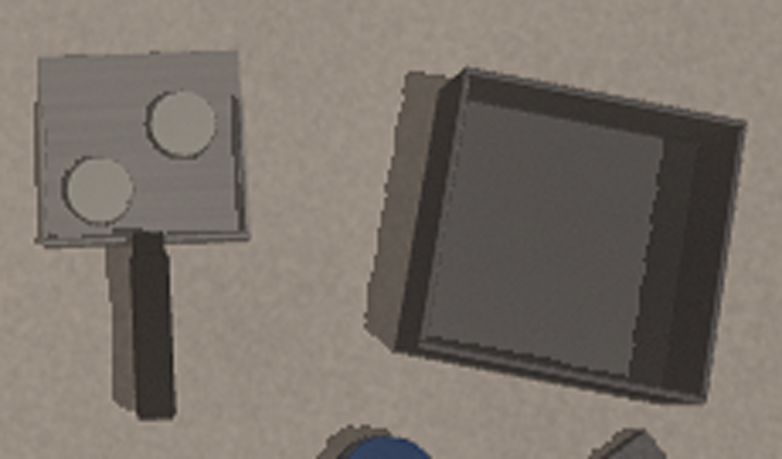

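Run:
```python
from h import *
P=lambda u,v:(u/3.4+295,v/3.4+150)
f1,f2=ray('top',P(38,58),.003),ray('top',P(238,52),.003)
print('front',f1,f2,np.linalg.norm(f1-f2),'mid',(f1+f2)/2)
hb=(ray('top',P(136,419),.057)+ray('top',P(176,417),.057))/2
hf=(ray('top',P(132,250),.057)+ray('top',P(168,250),.057))/2
print('handle back',hb,'front',hf); e=(f1+f2)/2
d=e-hb;print('yaw',np.degrees(np.arctan2(d[1],d[0])),np.hypot(d[0],d[1]),'expect .245')
u=d[:2]/np.hypot(*d[:2]);print('grip est',e[:2]-.19*u,hb[:2]+.055*u)
c=[ray('top',P(*q),.08) for q in((468,68),(746,122),(706,402),(396,350))]
for i in range(4):print(c[i],np.linalg.norm(c[i]-c[(i+1)%4]))
print('centre',(c[0]+c[2])/2)
v=c[2]-c[1];print('right side dir',np.degrees(np.arctan2(v[1],v[0])));v=c[1]-c[0];print('top side',np.degrees(np.arctan2(v[1],v[0])))
for q in((100,188),(182,124)):print('lid',ray('top',P(*q),.02))
```

```text
front [0.64553926 0.03129556 0.003     ] [ 0.64783625 -0.10400399  0.003     ] 0.13531904560564748 mid [ 0.64668776 -0.03635421  0.003     ]
handle back [ 0.40425993 -0.04154559  0.057     ] front [ 0.50941104 -0.03980909  0.057     ]
yaw 1.226751837582491 0.24248340830575335 expect .245
grip est [ 0.45673131 -0.04042196] [ 0.45924732 -0.04036809]
[ 0.61932847 -0.24112245  0.08      ] 0.17647237002694424
[ 0.58252245 -0.41371392  0.08      ] 0.1769615648689028
[ 0.40937915 -0.37715174  0.08      ] 0.19146364931206966
[ 0.44363986 -0.18877835  0.08      ] 0.18332046383831538
centre [ 0.51435381 -0.30913709  0.08      ]
right side dir 168.0761865559568
top side -102.03829068468067
lid [ 0.55418304 -0.0091229   0.02      ]
lid [ 0.59614378 -0.0640317   0.02      ]
```

```bash
cat >> h.py <<'E'
from scipy.spatial.transform import Rotation as R, Slerp
def tool(head,tilt=0):  # shovel heading deg, front-down tilt deg -> tool rotation (tool x back, y left, z down)
    return R.from_euler('z',head,degrees=True)*R.from_euler('y',tilt,degrees=True)*R.from_matrix(np.c_[[-1,0,0],[0,1,0],[0,0,-1]])
def plan(p1,R1,n,jaw,start=None,pivot=None):
    """rows from start (default: measured) to p1,R1; smooth. pivot: point fixed in world, rotate about it"""
    s=manip.state();p0,R0=start or (s['tool_pos'],R.from_rotvec(s['eef_rot']))
    rv=(R1*R0.inv()).as_rotvec()
    a=np.arange(n+1)/n;a=(1-np.cos(np.pi*a))/2 if n>3 else a
    P=[];Q=[]
    for t in a:
        q=R.from_rotvec(rv*t)*R0;Q.append(q)
        P.append(p0+t*(np.array(p1)-p0) if pivot is None else pivot+R.from_rotvec(rv*t).apply(p0-pivot))
    L=[];D=[]
    for i in range(n):
        L.append(np.round(1000*Q[i].inv().apply(P[i+1]-P[i]),1).tolist());D.append(np.round(np.degrees((Q[i].inv()*Q[i+1]).as_rotvec()),1).tolist())
    print('"linear":',L,'\n"dr":',D,'\n"jaw":',[jaw]*n,n)
    return P[-1],Q[-1]
def grip_err():
    s=manip.state();q=R.from_rotvec(s['eef_rot']);print('t',round(s['clock'],2),'pos',np.round(s['tool_pos'],4),'F',np.round(s['ft_force'],1),'T',np.round(s['wrist_torque'],2),'open',round(s['opening'],4))
    m=q.as_matrix();x=-m[:,0];print('heading',round(np.degrees(np.arctan2(x[1],x[0])),1),'tilt',round(-np.degrees(np.arcsin(x[2])),1),'roll',round(np.degrees(np.arcsin(m[2,1])),1), 'j',np.round(s['joint_positions'],2))
E
python3 - <<'E'
from h import *
grip_err()
a=plan([.557,-.113,.35],tool(-102,0),20,85)
plan([.557,-.113,.35],tool(-102,35),8,85,start=a)
E
```

```text
t 0.6 pos [0.2335 0.5798 0.2483] F [-0.2 -0.8 -0.1] T [-0.02 -0.   -0.01] open 0.0856
heading -21.9 tilt 0.0 roll 0.0 j [-1.21  0.33 -0.06  1.46  0.02  1.35 -0.09]
"linear": [[-3.4, -3.2, -0.6], [-10.3, -9.5, -1.9], [-17.3, -15.1, -3.1], [-24.5, -19.6, -4.2], [-31.8, -22.6, -5.2], [-39.0, -23.7, -6.1], [-45.8, -22.8, -6.8], [-51.7, -20.0, -7.4], [-56.2, -15.5, -7.8], [-59.0, -9.6, -8.0], [-59.7, -3.1, -8.0], [-58.2, 3.3, -7.8], [-54.7, 9.0, -7.4], [-49.4, 13.4, -6.8], [-42.7, 16.0, -6.1], [-35.2, 16.7, -5.2], [-27.3, 15.4, -4.2], [-19.3, 12.4, -3.1], [-11.5, 8.0, -1.9], [-3.8, 2.8, -0.6]] 
"dr": [[0.0, -0.0, 0.5], [0.0, -0.0, 1.5], [0.0, -0.0, 2.4], [0.0, -0.0, 3.3], [0.0, -0.0, 4.1], [0.0, -0.0, 4.8], [0.0, -0.0, 5.4], [0.0, -0.0, 5.8], [0.0, -0.0, 6.1], [0.0, -0.0, 6.3], [0.0, -0.0, 6.3], [0.0, -0.0, 6.1], [0.0, -0.0, 5.8], [0.0, -0.0, 5.4], [0.0, -0.0, 4.8], [0.0, -0.0, 4.1], [0.0, -0.0, 3.3], [0.0, -0.0, 2.4], [0.0, -0.0, 1.5], [0.0, -0.0, 0.5]] 
"jaw": [85, 85, 85, 85, 85, 85, 85, 85, 85, 85, 85, 85, 85, 85, 85, 85, 85, 85, 85, 85] 20
"linear": [[0.0, 0.0, 0.0], [0.0, 0.0, 0.0], [0.0, 0.0, 0.0], [0.0, 0.0, 0.0], [-0.0, 0.0, -0.0], [0.0, 0.0, 0.0], [0.0, 0.0, 0.0], [0.0, 0.0, 0.0]] 
"dr": [[-0.0, 1.3, 0.0], [0.0, 3.8, 0.0], [-0.0, 5.7, -0.0], [0.0, 6.7, 0.0], [0.0, 6.7, -0.0], [0.0, 5.7, 0.0], [-0.0, 3.8, 0.0], [0.0, 1.3, 0.0]] 
"jaw": [85, 85, 85, 85, 85, 85, 85, 85] 8
```

apply_moves --linear '[[-28,-26,-5],[-28,-26,-5],[-28,-26,-5],[-28,-26,-5],[-28,-26,-5],[-28,-26,-5],[-28,-26,-5],[-28,-26,-5],[-28,-26,-5],[-28,-26,-5],[-28,-26,-5],[-28,-26,-5],[-28,-26,-5],[-28,-26,-5],[-28,-26,-5],[-28,-26,-5],[-28,-26,-5],[-28,-26,-5],[-28,-26,-5],[-28,-26,-5]]' --dr '[[0,0,0],[0,0,0],[0,0,0],[0,0,0],[0,0,0],[0,0,0],[0,0,0],[0,0,0],[0,0,0],[0,0,0],[0,0,0],[0,0,0],[0,0,0],[0,0,0],[0,0,0],[0,0,0],[0,0,0],[0,0,0],[0,0,0],[0,0,0]]' --jaw '[85,85,85,85,85,85,85,85,85,85,85,85,85,85,85,85,85,85,85,85]'

```text
clock: 2.27
tool_pos: [0.5691, -0.1368, 0.352]
eef_rot: [0.57, 3.085, 0.013]
ft_force: [1.3, 0.4, -0.1]
opening: 0.0851
```

apply_moves --linear '[[0,0,0],[0,0,0],[0,0,0],[0,0,0],[0,0,0],[0,0,0],[0,0,0],[0,0,0],[0,0,0],[0,0,0],[0,0,0],[0,0,0],[0,0,0],[0,0,0],[0,0,0],[0,0,0],[0,0,0],[0,0,0],[0,0,0]]' --dr '[[0,0,6.7],[0,0,6.7],[0,0,6.7],[0,0,6.7],[0,0,6.7],[0,0,6.7],[0,0,6.7],[0,0,6.7],[0,0,6.7],[0,0,6.7],[0,0,6.7],[0,0,6.7],[0,6,0],[0,6,0],[0,6,0],[0,6,0],[0,6,0],[0,6,0],[0,0,0]]' --jaw '[85,85,85,85,85,85,85,85,85,85,85,85,85,85,85,85,85,85,85]'

```text
clock: 3.85
tool_pos: [0.573, -0.1449, 0.3553]
eef_rot: [-2.114, -1.611, -0.736]
ft_force: [-0.2, -0.5, -0.6]
opening: 0.0849
```

Run:
```python
from h import *
grip_err()
a=plan([.462,-.04,.20],tool(1.2,0),20,85)
```

```text
t 3.85 pos [ 0.573  -0.1449  0.3553] F [-0.2 -0.5 -0.6] T [-0.69  0.19  0.  ] open 0.0849
heading -105.0 tilt 37.8 roll 0.8 j [-0.1   0.36  0.8   1.46 -0.86  1.7   0.44]
"linear": [[-0.2, -0.8, 1.0], [-0.7, -2.5, 3.0], [-0.9, -4.1, 5.0], [-0.8, -5.5, 7.0], [-0.4, -6.7, 8.9], [0.5, -7.5, 10.6], [1.7, -7.8, 12.2], [3.2, -7.6, 13.4], [4.8, -6.9, 14.4], [6.3, -5.6, 14.8], [7.4, -3.9, 14.8], [8.2, -2.0, 14.3], [8.4, -0.2, 13.4], [8.0, 1.4, 12.1], [7.2, 2.6, 10.5], [6.1, 3.2, 8.7], [4.8, 3.2, 6.8], [3.4, 2.7, 4.8], [2.0, 1.8, 2.9], [0.7, 0.6, 1.0]] 
"dr": [[0.2, -0.2, -0.6], [0.7, -0.5, -1.9], [1.1, -0.8, -3.1], [1.5, -1.0, -4.2], [1.8, -1.3, -5.2], [2.1, -1.5, -6.1], [2.4, -1.7, -6.8], [2.6, -1.8, -7.4], [2.7, -1.9, -7.8], [2.8, -2.0, -8.0], [2.8, -2.0, -8.0], [2.7, -1.9, -7.8], [2.6, -1.8, -7.4], [2.4, -1.7, -6.8], [2.1, -1.5, -6.1], [1.8, -1.3, -5.2], [1.5, -1.0, -4.2], [1.1, -0.8, -3.1], [0.7, -0.5, -1.9], [0.2, -0.2, -0.6]] 
"jaw": [85, 85, 85, 85, 85, 85, 85, 85, 85, 85, 85, 85, 85, 85, 85, 85, 85, 85, 85, 85] 20
```

apply_moves --linear '[[0,0,0],[0,0,0],[0,0,0],[0,0,0],[0,0,0],[0,0,0],[0,0,0],[0,0,0],[0,0,0],[0,0,0],[0,0,0],[0,0,0],[0,0,0],[0,0,0],[0,0,0],[0,0,0],[0,0,0],[0,0,0],[0,0,0],[0,0,0]]' --dr '[[0,-6.2,0],[0,-6.2,0],[0,-6.2,0],[0,-6.2,0],[0,-6.2,0],[0,-6.2,0],[0,0,-7],[0,0,-7],[0,0,-7],[0,0,-7],[0,0,-7],[0,0,-7],[0,0,-7],[0,0,-7],[0,0,-7],[0,0,-7],[0,0,-7],[0,0,-7],[0,0,-7],[0,0,-5]]' --jaw '[85,85,85,85,85,85,85,85,85,85,85,85,85,85,85,85,85,85,85,85]'

```text
clock: 5.52
tool_pos: [0.5885, -0.137, 0.3746]
eef_rot: [0.211, 3.073, -0.134]
ft_force: [-0.7, -0.4, 0.3]
opening: 0.0851
```

Run:
```python
from h import *
grip_err()
a=plan([.462,-.04,.20],tool(1.2,0),10,85)
```

```text
t 5.52 pos [ 0.5885 -0.137   0.3746] F [-0.7 -0.4  0.3] T [ 0.07  0.12 -0.04] open 0.0851
heading -7.7 tilt -3.7 roll -4.7 j [-0.42  0.22  0.64  1.4  -0.05  1.5   1.64]
"linear": [[3.7, 2.3, 3.9], [10.6, 6.6, 11.3], [16.3, 10.3, 17.7], [20.1, 13.2, 22.5], [21.8, 14.8, 25.3], [21.2, 14.9, 25.7], [18.6, 13.6, 23.6], [14.4, 10.9, 18.9], [9.0, 7.0, 12.3], [3.1, 2.4, 4.3]] 
"dr": [[-0.1, 0.1, -0.2], [-0.4, 0.2, -0.6], [-0.6, 0.4, -1.0], [-0.7, 0.5, -1.3], [-0.8, 0.5, -1.4], [-0.8, 0.5, -1.4], [-0.7, 0.5, -1.3], [-0.6, 0.4, -1.0], [-0.4, 0.2, -0.6], [-0.1, 0.1, -0.2]] 
"jaw": [85, 85, 85, 85, 85, 85, 85, 85, 85, 85] 10
```

apply_moves --linear '[[3.7,2.3,3.9],[10.6,6.6,11.3],[16.3,10.3,17.7],[20.1,13.2,22.5],[21.8,14.8,25.3],[21.2,14.9,25.7],[18.6,13.6,23.6],[14.4,10.9,18.9],[9,7,12.3],[3.1,2.4,4.3],[0,0,0]]' --dr '[[-0.1,0.1,-0.2],[-0.4,0.2,-0.6],[-0.6,0.4,-1],[-0.7,0.5,-1.3],[-0.8,0.5,-1.4],[-0.8,0.5,-1.4],[-0.7,0.5,-1.3],[-0.6,0.4,-1],[-0.4,0.2,-0.6],[-0.1,0.1,-0.2],[0,0,0]]' --jaw '[85,85,85,85,85,85,85,85,85,85,85]'

```text
clock: 6.43
tool_pos: [0.4626, -0.0325, 0.1957]
eef_rot: [-0.028, 3.118, -0.024]
ft_force: [1.2, 0.2, 0.2]
opening: 0.085
```

Run:
```python
from h import *
grip_err()
k=manip.calibration('wrist');im=manip.read_camera('wrist')
for p in([.458,-.0404,.057],[.404,-.0415,.057],[.6467,-.0364,.003],[.5092,-.0398,.057]):
    u=proj('wrist',p,k);print(u.round());cv2.circle(im,tuple(int(x) for x in u.round()),4,(0,0,255),1)
cv2.imwrite('pics/w1.png',im)
a=plan([.464,-.04,.11],tool(1.2,0),5,85)
```

```text
t 6.43 pos [ 0.4626 -0.0325  0.1957] F [1.2 0.2 0.2] T [ 0.03 -0.03 -0.04] open 0.085
heading 1.0 tilt -1.3 roll -0.9 j [-0.56 -0.03  0.52  1.98  0.03  1.16  1.53]
[310. 181.]
[309. 118.]
[313. 315.]
[310. 234.]
"linear": [[0.1, -0.6, 8.2], [0.3, -1.5, 21.6], [0.2, -2.0, 26.7], [0.0, -1.7, 21.6], [-0.0, -0.7, 8.2]] 
"dr": [[-0.1, 0.1, -0.0], [-0.2, 0.3, -0.0], [-0.3, 0.4, -0.1], [-0.2, 0.3, -0.0], [-0.1, 0.1, -0.0]] 
"jaw": [85, 85, 85, 85, 85] 5
```

View pics/w1.png

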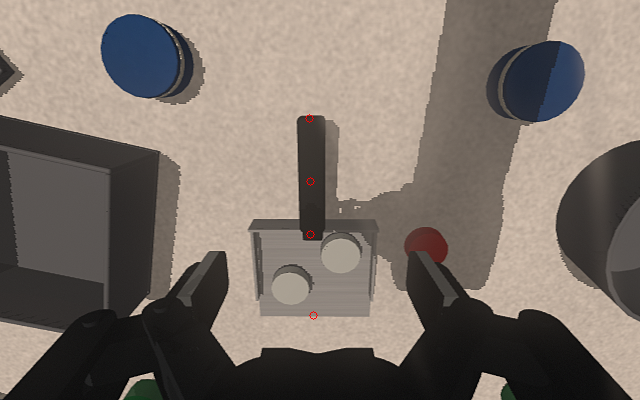

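The wrist view shows the handle centred at col 311, rows 117–240, and the projected points lie on it and on the front edge. I'm descending now.

apply_moves --linear '[[0.1,-0.6,8.2],[0.3,-1.5,21.6],[0.2,-2,26.7],[0,-1.7,21.6],[0,-0.7,8.2],[0,0,0]]' --dr '[[-0.1,0.1,0],[-0.2,0.3,0],[-0.3,0.4,-0.1],[-0.2,0.3,0],[-0.1,0.1,0],[0,0,0]]' --jaw '[85,85,85,85,85,85]'

```text
clock: 6.98
tool_pos: [0.4731, -0.0428, 0.1122]
eef_rot: [-0.021, 3.124, -0.004]
ft_force: [-1.0, 1.0, -0.4]
opening: 0.085
```

Run:
```python
from h import *
grip_err()
a=plan([.464,-.04,.044],tool(1.2,0),5,85)
```

```text
t 6.98 pos [ 0.4731 -0.0428  0.1122] F [-1.   1.  -0.4] T [-0.02  0.04 -0.  ] open 0.085
heading 0.8 tilt -1.0 roll -0.1 j [-0.52  0.12  0.55  2.04 -0.07  0.98  1.65]
"linear": [[1.0, 0.3, 6.5], [2.5, 0.8, 17.0], [3.0, 0.9, 21.0], [2.4, 0.8, 17.0], [0.9, 0.3, 6.5]] 
"dr": [[-0.0, 0.1, -0.0], [-0.0, 0.3, -0.1], [-0.0, 0.3, -0.1], [-0.0, 0.3, -0.1], [-0.0, 0.1, -0.0]] 
"jaw": [85, 85, 85, 85, 85] 5
```

apply_moves --linear '[[2,0.3,6.5],[2.5,0.8,13],[3,0.9,15],[2.4,0.8,12],[0.9,0.3,8],[0,0,4]]' --dr '[[0,0.1,0],[0,0.3,-0.1],[0,0.3,-0.1],[0,0.3,-0.1],[0,0.1,0],[0,0,0]]' --jaw '[85,85,85,85,85,85]'

```text
clock: 7.48
tool_pos: [0.4664, -0.0398, 0.0535]
eef_rot: [-0.028, 3.136, -0.004]
ft_force: [-0.6, -0.4, 0.0]
opening: 0.0848
```

Run:
```python
from h import *
grip_err()
a=plan([.464,-.04,.044],tool(1.2,0),3,85)
```

```text
t 7.48 pos [ 0.4664 -0.0398  0.0535] F [-0.6 -0.4  0. ] T [-0.04  0.03  0.03] open 0.0848
heading 1.0 tilt -0.3 roll -0.1 j [-0.5   0.22  0.53  2.1  -0.14  0.86  1.7 ]
"linear": [[0.8, -0.0, 3.2], [0.8, -0.0, 3.2], [0.8, -0.0, 3.2]] 
"dr": [[-0.0, 0.1, -0.1], [-0.0, 0.1, -0.1], [-0.0, 0.1, -0.1]] 
"jaw": [85, 85, 85] 3
```

Final descent, then close with a firm grip.

apply_moves --linear '[[0.8,0,3.2],[0.8,0,3.2],[0.5,0,3],[0,0,0],[0,0,0],[0,0,0],[0,0,0],[0,0,0],[0,0,0],[0,0,0],[0,0,0],[0,0,0]]' --dr '[[0,0.1,-0.1],[0,0.1,-0.1],[0,0.1,0],[0,0,0],[0,0,0],[0,0,0],[0,0,0],[0,0,0],[0,0,0],[0,0,0],[0,0,0],[0,0,0]]' --jaw '[85,85,85,50,35,22,15,15,15,15,15,15]' --grip_force 110

```text
clock: 8.48
tool_pos: [0.4653, -0.0397, 0.0443]
eef_rot: [-0.034, 3.139, -0.003]
ft_force: [0.1, 0.4, -1.3]
opening: 0.0226
```

Run:
```python
from h import *
grip_err()
```

```text
t 8.48 pos [ 0.4653 -0.0397  0.0443] F [ 0.1  0.4 -1.3] T [ 0.08 -0.03  0.01] open 0.0226
heading 1.2 tilt -0.1 roll -0.1 j [-0.5   0.24  0.53  2.1  -0.16  0.84  1.72]
```

apply_moves --linear '[[0,0,-1],[0,0,-2],[0,0,-3],[0,0,-4],[0,0,-5],[0,0,-6],[0,0,-7],[0,0,-8],[0,0,-9],[0,0,-9],[0,0,-9],[0,0,-9],[0,0,-9],[0,0,-9],[0,0,-9],[0,0,-8],[0,0,-7],[0,0,-6],[0,0,-4],[0,0,-2]]' --dr '[[0,0,0],[0,0,0],[0,-0.3,0],[0,-0.3,0],[0,-0.3,0],[0,-0.3,0],[0,-0.3,0],[0,-0.3,0],[0,-0.3,0],[0,-0.3,0],[0,-0.3,0],[0,0,0],[0,0,0],[0,0,0],[0,0,0],[0,0,0],[0,0,0],[0,0,0],[0,0,0],[0,0,0]]' --jaw '[15,15,15,15,15,15,15,15,15,15,15,15,15,15,15,15,15,15,15,15]'

```text
clock: 10.15
tool_pos: [0.4586, -0.0401, 0.1845]
eef_rot: [-0.032, 3.087, -0.002]
ft_force: [-0.3, -0.2, -2.5]
opening: 0.0223
```

Run:
```python
from h import *
grip_err()
k=manip.calibration('wrist');im=manip.read_camera('wrist');im2=manip.read_camera('side')
s=manip.state();q=R.from_rotvec(s['eef_rot']);
for w in(-68,68):print(proj('wrist',s['tool_pos']+q.apply([-.184,w/1000,.044]),k))
cv2.imwrite('pics/l1.png',np.hstack([cv2.resize(im[200:400,180:440],(520,400)),im2[100:380,190:470].copy().repeat(1,0) if 0 else cv2.resize(im2[130:330,230:370],(280,400))]))
```

```text
t 10.15 pos [ 0.4586 -0.0401  0.1845] F [-0.3 -0.2 -2.5] T [0.02 0.36 0.01] open 0.0223
heading 1.2 tilt -3.1 roll -0.1 j [-0.55 -0.05  0.53  2.03  0.03  1.11  1.56]
[228.56726522 450.17915377]
[403.11993277 450.20402654]
```

View pics/l1.png

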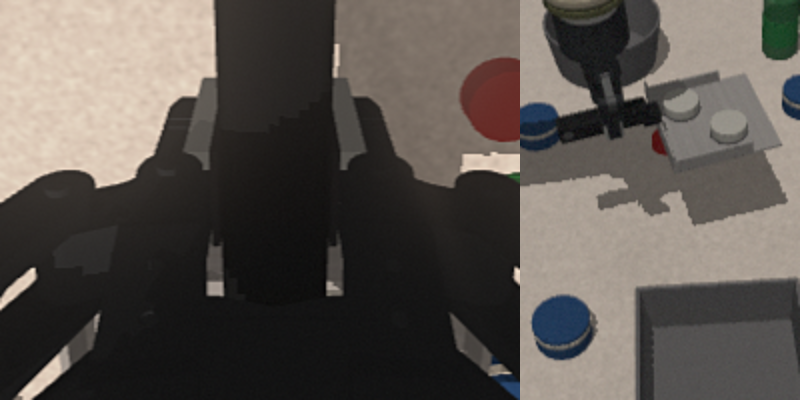

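Run:
```python
from h import *
a=plan([.50,-.05,.19],tool(-50,-3),18,15)
```

```text
"linear": [[-0.3, -0.1, -0.0], [-0.9, -0.2, -0.1], [-1.5, -0.4, -0.1], [-2.1, -0.4, -0.2], [-2.6, -0.4, -0.2], [-3.0, -0.3, -0.3], [-3.4, -0.1, -0.3], [-3.6, 0.1, -0.3], [-3.7, 0.4, -0.3], [-3.7, 0.7, -0.3], [-3.5, 1.0, -0.3], [-3.2, 1.1, -0.3], [-2.8, 1.2, -0.3], [-2.3, 1.2, -0.2], [-1.8, 1.1, -0.2], [-1.3, 0.9, -0.1], [-0.8, 0.6, -0.1], [-0.3, 0.2, -0.0]] 
"dr": [[0.0, 0.0, 0.4], [0.1, 0.0, 1.2], [0.1, 0.0, 1.9], [0.1, 0.0, 2.6], [0.2, 0.0, 3.1], [0.2, 0.0, 3.6], [0.2, 0.0, 4.0], [0.2, 0.0, 4.3], [0.2, 0.0, 4.4], [0.2, 0.0, 4.4], [0.2, 0.0, 4.3], [0.2, 0.0, 4.0], [0.2, 0.0, 3.6], [0.2, 0.0, 3.1], [0.1, 0.0, 2.6], [0.1, 0.0, 1.9], [0.1, 0.0, 1.2], [0.0, 0.0, 0.4]] 
"jaw": [15, 15, 15, 15, 15, 15, 15, 15, 15, 15, 15, 15, 15, 15, 15, 15, 15, 15] 18
```

apply_moves --linear '[[-0.3,0,0],[-0.9,-0.2,0],[-1.5,-0.4,0],[-2.1,-0.4,-0.2],[-2.6,-0.4,-0.2],[-3,-0.3,-0.3],[-3.4,0,-0.3],[-3.6,0,-0.3],[-3.7,0.4,-0.3],[-3.7,0.7,-0.3],[-3.5,1,-0.3],[-3.2,1.1,-0.3],[-2.8,1.2,-0.3],[-2.3,1.2,-0.2],[-1.8,1.1,-0.2],[-1.3,0.9,0],[-0.8,0.6,0],[-0.3,0.2,0]]' --dr '[[0,0,0.4],[0.1,0,1.2],[0.1,0,1.9],[0.1,0,2.6],[0.2,0,3.1],[0.2,0,3.6],[0.2,0,4],[0.2,0,4.3],[0.2,0,4.4],[0.2,0,4.4],[0.2,0,4.3],[0.2,0,4],[0.2,0,3.6],[0.2,0,3.1],[0.1,0,2.6],[0.1,0,1.9],[0.1,0,1.2],[0,0,0.4]]' --jaw '[15,15,15,15,15,15,15,15,15,15,15,15,15,15,15,15,15,15]'

```text
clock: 11.75
tool_pos: [0.4989, -0.051, 0.1811]
eef_rot: [1.399, 2.769, -0.05]
ft_force: [0.2, 0.4, -2.6]
opening: 0.0226
```

Run:
```python
from h import *
grip_err()
a=plan([.567,-.065,.19],tool(-102,-3),20,15)
```

```text
t 11.75 pos [ 0.4989 -0.051   0.1811] F [ 0.2  0.4 -2.6] T [0.24 0.16 0.03] open 0.0226
heading -53.6 tilt -2.8 roll -0.6 j [-0.54  0.09  0.56  1.92 -0.    1.13  0.65]
"linear": [[-0.3, 0.3, -0.0], [-0.9, 0.9, -0.1], [-1.5, 1.4, -0.2], [-2.0, 2.0, -0.3], [-2.5, 2.6, -0.4], [-2.7, 3.1, -0.4], [-2.9, 3.7, -0.5], [-2.9, 4.1, -0.5], [-2.8, 4.5, -0.6], [-2.6, 4.8, -0.6], [-2.2, 5.0, -0.6], [-1.9, 5.0, -0.6], [-1.5, 4.8, -0.6], [-1.1, 4.5, -0.6], [-0.7, 4.1, -0.5], [-0.4, 3.5, -0.4], [-0.2, 2.8, -0.4], [-0.1, 2.1, -0.3], [-0.0, 1.3, -0.2], [-0.0, 0.4, -0.1]] 
"dr": [[0.0, 0.0, 0.3], [0.0, 0.0, 0.9], [0.1, 0.0, 1.5], [0.1, 0.0, 2.0], [0.1, 0.0, 2.5], [0.1, 0.0, 2.9], [0.1, 0.0, 3.2], [0.1, 0.0, 3.5], [0.1, 0.0, 3.7], [0.1, 0.0, 3.8], [0.1, 0.0, 3.8], [0.1, 0.0, 3.7], [0.1, 0.0, 3.5], [0.1, 0.0, 3.2], [0.1, 0.0, 2.9], [0.1, 0.0, 2.5], [0.1, 0.0, 2.0], [0.1, 0.0, 1.5], [0.0, 0.0, 0.9], [0.0, 0.0, 0.3]] 
"jaw": [15, 15, 15, 15, 15, 15, 15, 15, 15, 15, 15, 15, 15, 15, 15, 15, 15, 15, 15, 15] 20
```

apply_moves --linear '[[-0.3,0.3,0],[-0.9,0.9,-0.1],[-1.5,1.4,-0.2],[-2,2,-0.3],[-2.5,2.6,-0.4],[-2.7,3.1,-0.4],[-2.9,3.7,-0.5],[-2.9,4.1,-0.5],[-2.8,4.5,-0.6],[-2.6,4.8,-0.6],[-2.2,5,-0.6],[-1.9,5,-0.6],[-1.5,4.8,-0.6],[-1.1,4.5,-0.6],[-0.7,4.1,-0.5],[-0.4,3.5,-0.4],[-0.2,2.8,-0.4],[0,2.1,-0.3],[0,1.3,-0.2],[0,0.4,0]]' --dr '[[0,0,0.3],[0,0,0.9],[0.1,0,1.5],[0.1,0,2],[0.1,0,2.5],[0.1,0,2.9],[0.1,0,3.2],[0.1,0,3.5],[0.1,0,3.7],[0.1,0,3.8],[0.1,0,3.8],[0.1,0,3.7],[0.1,0,3.5],[0.1,0,3.2],[0.1,0,2.9],[0.1,0,2.5],[0.1,0,2],[0.1,0,1.5],[0,0,0.9],[0,0,0.3]]' --jaw '[15,15,15,15,15,15,15,15,15,15,15,15,15,15,15,15,15,15,15,15]'

```text
clock: 13.42
tool_pos: [0.5725, -0.066, 0.1905]
eef_rot: [2.475, 1.873, -0.054]
ft_force: [-1.0, 0.5, -2.9]
opening: 0.0224
```

Run:
```python
from h import *
grip_err()
im=manip.read_camera('top')
s=manip.state();q=R.from_rotvec(s['eef_rot']);
for w in(-68,68):
    u=proj('top',s['tool_pos']+q.apply([-.182,w/1000,.041]));print(u);cv2.circle(im,tuple(int(x) for x in u.round()),2,(0,0,255),1)
cv2.imwrite('pics/d1.png',cv2.resize(im[120:300,290:540],None,fx=3,fy=3))
im=manip.read_camera('side')
for w in(-68,68):
    u=proj('side',s['tool_pos']+q.apply([-.182,w/1000,.041]));print(u);cv2.circle(im,tuple(int(x) for x in u.round()),2,(0,0,255),1)
cv2.imwrite('pics/d2.png',cv2.resize(im[150:390,220:440],None,fx=2.5,fy=2.5))
```

```text
t 13.42 pos [ 0.5725 -0.066   0.1905] F [-1.   0.5 -2.9] T [ 0.28 -0.08  0.01] open 0.0224
heading -105.8 tilt -2.9 roll 0.5 j [-0.55  0.3   0.67  1.7  -0.14  1.2  -0.13]
[437.02723493 244.20381232]
[452.71764681 177.31239015]
[292.30616715 256.66316321]
[359.24149186 256.1205627 ]
```

View pics/d1.png

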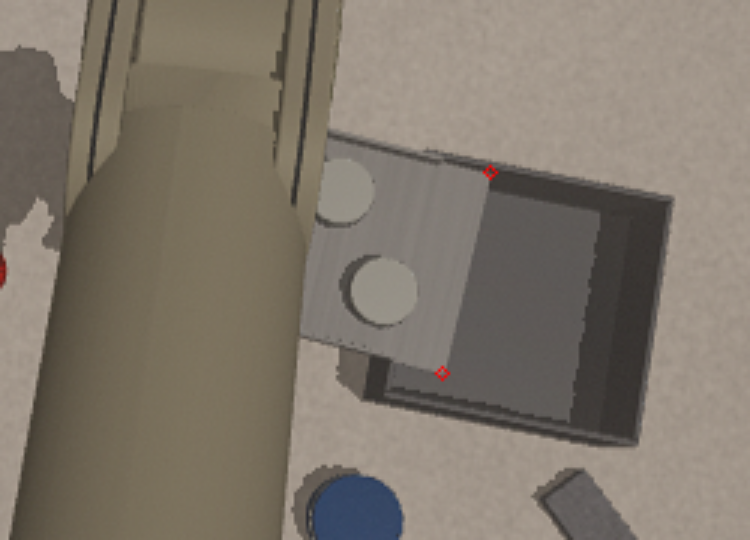

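View pics/d2.png

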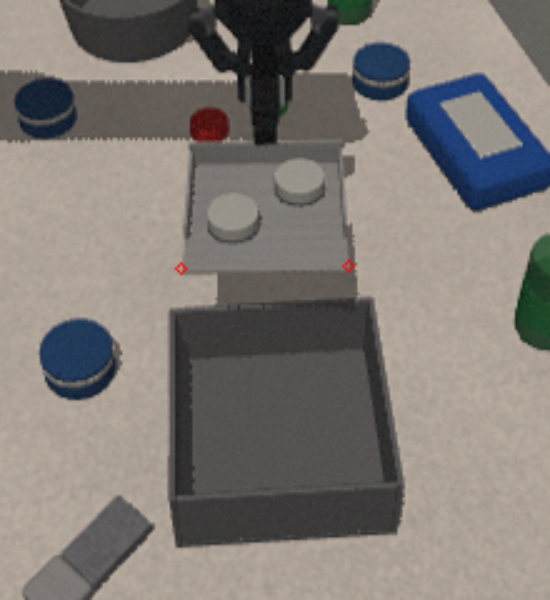

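Run:
```python
from h import *
a=plan([.5657,-.0695,.14],tool(-102,0),12,15)
```

```text
"linear": [[-0.0, -0.1, 0.9], [-0.1, -0.3, 2.5], [-0.2, -0.5, 4.0], [-0.3, -0.6, 5.2], [-0.4, -0.7, 6.1], [-0.4, -0.7, 6.5], [-0.5, -0.7, 6.5], [-0.5, -0.7, 6.1], [-0.4, -0.6, 5.2], [-0.4, -0.5, 4.0], [-0.2, -0.3, 2.5], [-0.1, -0.1, 0.9]] 
"dr": [[0.0, 0.0, -0.1], [0.0, 0.1, -0.2], [0.0, 0.2, -0.3], [0.0, 0.3, -0.4], [0.0, 0.3, -0.4], [0.0, 0.4, -0.5], [0.0, 0.4, -0.5], [0.0, 0.3, -0.4], [0.0, 0.3, -0.4], [0.0, 0.2, -0.3], [0.0, 0.1, -0.2], [0.0, 0.0, -0.1]] 
"jaw": [15, 15, 15, 15, 15, 15, 15, 15, 15, 15, 15, 15] 12
```

apply_moves --linear '[[0,0,1],[-0.1,-0.3,2.5],[-0.2,-0.5,4],[-0.3,-0.6,5.2],[-0.4,-0.7,6.1],[-0.4,-0.7,6.5],[-0.5,-0.7,6.5],[-0.5,-0.7,6.1],[-0.4,-0.6,5.2],[-0.4,-0.5,4],[-0.2,-0.3,2.5],[0,0,1],[0,0,0]]' --dr '[[0,0,-0.1],[0,0.1,-0.2],[0,0.2,-0.3],[0,0.3,-0.4],[0,0.3,-0.4],[0,0.4,-0.5],[0,0.4,-0.5],[0,0.3,-0.4],[0,0.3,-0.4],[0,0.2,-0.3],[0,0.1,-0.2],[0,0,0],[0,0,0]]' --jaw '[15,15,15,15,15,15,15,15,15,15,15,15,15]'

```text
clock: 14.6
tool_pos: [0.5638, -0.0702, 0.1333]
eef_rot: [2.43, 1.985, 0.004]
ft_force: [-0.3, 0.0, -2.0]
opening: 0.0224
```

Run:
```python
from h import *
grip_err()
```

```text
t 14.6 pos [ 0.5638 -0.0702  0.1333] F [-0.3  0.  -2. ] T [ 0.22 -0.01 -0.04] open 0.0224
heading -101.5 tilt -0.0 roll 0.2 j [-0.48  0.34  0.63  1.79 -0.22  1.09  0.02]
```

apply_moves --linear '[[0,0,0],[0,0,0],[0,0,0],[0,0,0]]' --dr '[[0,1,0],[0,1,0],[0,1,0],[0,0,0]]' --jaw '[15,15,15,15]'

```text
clock: 14.93
tool_pos: [0.5646, -0.0698, 0.1342]
eef_rot: [-2.406, -1.968, -0.075]
ft_force: [-1.4, -0.1, -1.6]
opening: 0.0224
```

apply_moves --linear '[[0,0,1],[0,0,1],[0,0,0]]' --dr '[[0,0,0],[0,0,0],[0,0,0]]' --jaw '[15,15,15]'

```text
clock: 15.18
tool_pos: [0.5651, -0.0701, 0.1332]
eef_rot: [-2.408, -1.967, -0.078]
ft_force: [-0.7, 0.0, 2.1]
opening: 0.0225
```

Run:
```python
from h import *
grip_err()
```

```text
t 15.18 pos [ 0.5651 -0.0701  0.1332] F [-0.7  0.   2.1] T [-0.25  0.69 -0.25] open 0.0225
heading -101.5 tilt 3.4 roll 0.4 j [-0.44  0.33  0.62  1.79 -0.28  1.08  0.08]
```

Run:
```python
from h import *
s=manip.state();q=R.from_rotvec(s['eef_rot']);p=s['tool_pos'];C=p+q.apply([-.157,0,.044]);print(C)
a=plan(None,tool(-102,16),6,15,pivot=C)
```

```text
[ 0.53473136 -0.22119579  0.08009875]
"linear": [[-0.7, 0.1, -2.3], [-1.9, 0.3, -6.3], [-2.7, 0.4, -8.6], [-2.7, 0.4, -8.6], [-1.9, 0.3, -6.3], [-0.7, 0.1, -2.3]] 
"dr": [[0.0, 0.8, 0.0], [0.1, 2.3, 0.1], [0.1, 3.2, 0.1], [0.1, 3.2, 0.1], [0.1, 2.3, 0.1], [0.0, 0.8, 0.0]] 
"jaw": [15, 15, 15, 15, 15, 15] 6
```

apply_moves --linear '[[-0.8,0,-2],[-1.6,0,-4.7],[-1.6,0,-4.7],[-1.6,0,-4.7]]' --dr '[[0,1,0],[0,2,0],[0,2,0],[0,2,0]]' --jaw '[15,15,15,15]'

```text
clock: 15.52
tool_pos: [0.5639, -0.0763, 0.1502]
eef_rot: [-2.335, -1.919, -0.223]
ft_force: [-3.9, 1.3, 7.5]
opening: 0.0227
```

```bash
cat >> h.py <<'E'
def con():
    grip_err();s=manip.state();q=R.from_rotvec(s['eef_rot']);print('C',s['tool_pos']+q.apply([-.157,0,.044]))
E
python3 -c "
from h import *
con()"
```

```text
t 15.52 pos [ 0.5639 -0.0763  0.1502] F [-3.9  1.3  7.5] T [-0.86  1.58 -0.37] open 0.0227
heading -101.1 tilt 10.6 roll 0.4 j [-0.35  0.32  0.6   1.78 -0.4   1.13  0.22]
C [ 0.53596818 -0.21985389  0.0781791 ]
```

apply_moves --linear '[[-1.6,0,-5.2],[-1.6,0,-5.2],[-1.6,0,-5.2],[-1.6,0,-5.2]]' --dr '[[0.2,2,0.1],[0.2,2,0.1],[0.2,2,0.1],[0.2,2,0.1]]' --jaw '[15,15,15,15]'

```text
clock: 15.85
tool_pos: [0.5621, -0.0892, 0.1735]
eef_rot: [-2.247, -1.839, -0.375]
ft_force: [-2.6, 0.6, 3.3]
opening: 0.0219
```

```bash
python3 -c "
from h import *
con()"
```

```text
t 15.85 pos [ 0.5621 -0.0892  0.1735] F [-2.6  0.6  3.3] T [-0.73  0.69 -0.23] open 0.0219
heading -101.5 tilt 19.1 roll -0.2 j [-0.23  0.33  0.6   1.74 -0.54  1.24  0.36]
C [ 0.53531219 -0.22043365  0.08046595]
```

apply_moves --linear '[[-1.6,0,-4.9],[-1.6,0,-4.9],[-1.6,0,-4.9],[-1.6,0,-4.9]]' --dr '[[0,2,0],[0,2,0],[0,2,0],[0,2,0]]' --jaw '[15,15,15,15]'

```text
clock: 16.18
tool_pos: [0.5598, -0.1054, 0.1929]
eef_rot: [-2.159, -1.765, -0.533]
ft_force: [-3.1, -0.6, 2.1]
opening: 0.0225
```

```bash
python3 -c "
from h import *
con()"
```

```text
t 16.18 pos [ 0.5598 -0.1054  0.1929] F [-3.1 -0.6  2.1] T [-0.78  0.8  -0.16] open 0.0225
heading -101.4 tilt 27.6 roll 0.1 j [-0.11  0.35  0.59  1.71 -0.68  1.34  0.49]
C [ 0.53638353 -0.22174582  0.08111313]
```

apply_moves --linear '[[-1.6,0,-4.4],[-1.6,0,-4.4],[-1.6,0,-4.4],[-1.6,0,-4.4]]' --dr '[[0,2,0],[0,2,0],[0,2,0],[0,2,0]]' --jaw '[15,15,15,15]'

```text
clock: 16.52
tool_pos: [0.5568, -0.1234, 0.2086]
eef_rot: [-2.065, -1.689, -0.681]
ft_force: [-3.4, -2.0, 4.0]
opening: 0.0224
```

Run:
```python
from h import *
con()
a=manip.read_camera('top');b=manip.read_camera('side')
cv2.imwrite('pics/e1.png',np.hstack([cv2.resize(a[150:290,390:530],(400,400)),cv2.resize(b[190:370,270:400],(290,400))]))
```

```text
t 16.52 pos [ 0.5568 -0.1234  0.2086] F [-3.4 -2.   4. ] T [-0.88  1.15  0.08] open 0.0224
heading -101.3 tilt 36.1 roll 0.5 j [ 0.01  0.4   0.58  1.67 -0.8   1.46  0.61]
C [ 0.53756266 -0.22245043  0.08053225]
```

View pics/e1.png

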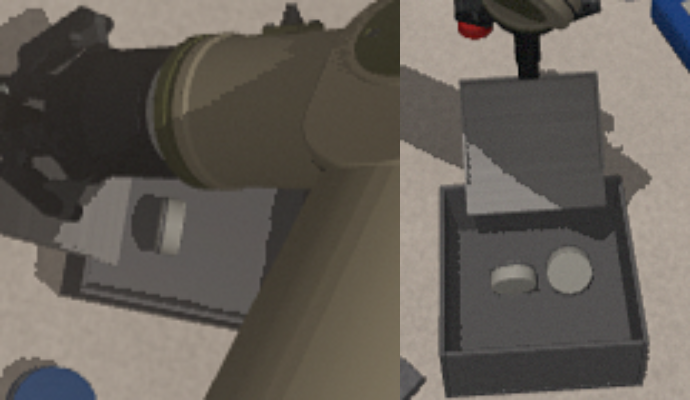

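Both lids show in the tub: one at crop (570,270), the other still on edge at (515,278). The blade is on the rim. I'll hold the pressure a moment while they settle.

apply_moves --linear '[[0,0,0.6],[0,0,0.6],[0,0,0.6],[0,0,0.6],[0,0,0.6],[0,0,0.6]]' --dr '[[0,0,0],[0,0,0],[0,0,0],[0,0,0],[0,0,0],[0,0,0]]' --jaw '[15,15,15,15,15,15]'

```text
clock: 17.12
tool_pos: [0.5575, -0.1235, 0.2058]
eef_rot: [-2.073, -1.692, -0.677]
ft_force: [-3.2, -2.8, 6.8]
opening: 0.0222
```

Run:
```python
from h import *
con()
b=manip.read_camera('side')
t=manip.trace('side','lid_a_mid');print([(round(d['confidence'],2),np.round(d['uv']).tolist(),ray('side',d['uv'],.012).round(3).tolist()) for d in t])
cv2.imwrite('pics/e2.png',cv2.resize(b[150:370,220:440],(660,600)))
p=manip.state()['tool_pos']
a=plan(p+np.array([.03,.09,.07]),tool(-101,0),12,15)
```

```text
t 17.12 pos [ 0.5575 -0.1235  0.2058] F [-3.2 -2.8  6.8] T [-1.41  1.4   0.17] open 0.0222
heading -101.3 tilt 35.7 roll 0.6 j [ 0.    0.4   0.58  1.68 -0.8   1.45  0.6 ]
C [ 0.53803693 -0.22347361  0.07845137]
[(0.61, [345.0, 317.0], [0.548, -0.303, 0.012]), (0.41, [306.0, 201.0], [0.552, 0.077, 0.012])]
"linear": [[2.0, 0.2, -0.0], [5.9, 0.6, -0.2], [9.3, 0.9, -0.5], [12.1, 1.2, -1.3], [13.9, 1.4, -2.4], [14.7, 1.6, -3.7], [14.4, 1.6, -4.9], [13.0, 1.5, -5.6], [10.8, 1.3, -5.6], [8.0, 1.0, -4.9], [4.8, 0.6, -3.3], [1.6, 0.2, -1.2]] 
"dr": [[0.0, -0.6, -0.0], [0.0, -1.8, -0.0], [0.1, -2.8, -0.0], [0.1, -3.7, -0.1], [0.1, -4.3, -0.1], [0.1, -4.6, -0.1], [0.1, -4.6, -0.1], [0.1, -4.3, -0.1], [0.1, -3.7, -0.1], [0.1, -2.8, -0.0], [0.0, -1.8, -0.0], [0.0, -0.6, -0.0]] 
"jaw": [15, 15, 15, 15, 15, 15, 15, 15, 15, 15, 15, 15] 12
```

View pics/e2.png

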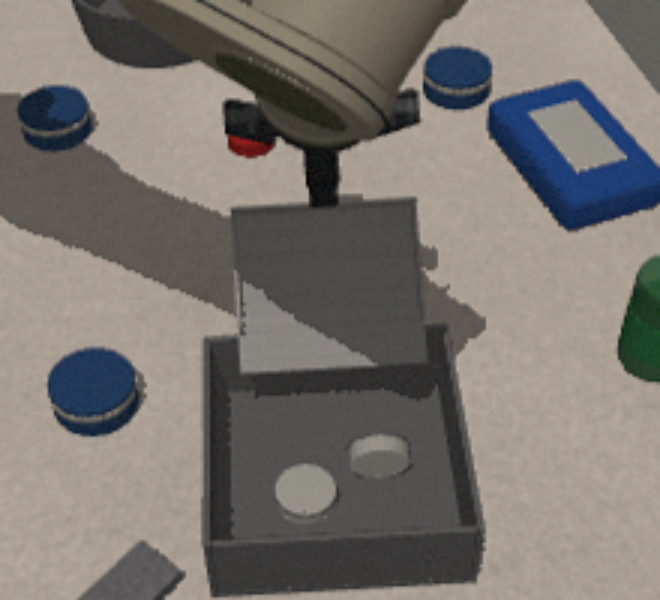

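Both lids lie in the tub, at crop (306,490) and (380,455). The blade is empty and still pressed on the rim, with Fz +6.8 N. I'm lifting off and going back to the shovel's original spot.

apply_moves --linear '[[2,0,-4],[6,0.6,-8],[9,1,-8],[12,1,-6],[14,1,-4],[14,1,-4],[14,1,-5],[13,1,-5],[11,1,-5],[8,1,-4],[5,0.6,-2],[1,0,0]]' --dr '[[0,0,0],[0,-1.8,0],[0,-3,0],[0,-4,0],[0,-4.5,0],[0,-5,0],[0,-5,0],[0,-4.3,0],[0,-4,0],[0,-2.8,0],[0,-1.8,0],[0,0,0]]' --jaw '[15,15,15,15,15,15,15,15,15,15,15,15]'

```text
clock: 18.22
tool_pos: [0.5835, -0.0327, 0.2928]
eef_rot: [2.408, 1.975, -0.022]
ft_force: [-0.5, 1.1, -2.4]
opening: 0.0225
```

Run:
```python
from h import *
con()
a=plan([.50,-.04,.22],tool(-50,0),16,15)
```

```text
t 18.22 pos [ 0.5835 -0.0327  0.2928] F [-0.5  1.1 -2.4] T [ 0.22 -0.03  0.02] open 0.0225
heading -101.3 tilt -1.6 roll 0.7 j [-0.52  0.23  0.57  1.54 -0.1   1.4  -0.14]
C [ 0.55302638 -0.18789484  0.25330121]
"linear": [[-0.2, -0.8, 0.7], [-0.6, -2.3, 2.1], [-0.9, -3.8, 3.3], [-1.0, -5.1, 4.5], [-0.8, -6.3, 5.5], [-0.5, -7.3, 6.3], [0.1, -7.9, 6.8], [0.7, -8.2, 7.1], [1.4, -8.1, 7.1], [2.0, -7.6, 6.8], [2.4, -6.9, 6.3], [2.6, -5.8, 5.5], [2.4, -4.6, 4.5], [2.0, -3.3, 3.4], [1.3, -2.0, 2.1], [0.5, -0.7, 0.7]] 
"dr": [[-0.0, 0.0, -0.5], [-0.0, 0.1, -1.5], [-0.0, 0.1, -2.4], [-0.0, 0.1, -3.2], [-0.0, 0.1, -3.9], [-0.0, 0.2, -4.4], [-0.0, 0.2, -4.8], [-0.0, 0.2, -5.0], [-0.0, 0.2, -5.0], [-0.0, 0.2, -4.8], [-0.0, 0.2, -4.4], [-0.0, 0.1, -3.9], [-0.0, 0.1, -3.2], [-0.0, 0.1, -2.4], [-0.0, 0.1, -1.5], [-0.0, 0.0, -0.5]] 
"jaw": [15, 15, 15, 15, 15, 15, 15, 15, 15, 15, 15, 15, 15, 15, 15, 15] 16
```

apply_moves --linear '[[-0.2,-0.8,0.7],[-0.6,-2.3,2.1],[-0.9,-3.8,3.3],[-1,-5.1,4.5],[-0.8,-6.3,5.5],[-0.5,-7.3,6.3],[0,-7.9,6.8],[0.7,-8.2,7.1],[1.4,-8.1,7.1],[2,-7.6,6.8],[2.4,-6.9,6.3],[2.6,-5.8,5.5],[2.4,-4.6,4.5],[2,-3.3,3.4],[1.3,-2,2.1],[0.5,-0.7,0.7]]' --dr '[[0,0,-0.5],[0,0.1,-1.5],[0,0.1,-2.4],[0,0.1,-3.2],[0,0.1,-3.9],[0,0.2,-4.4],[0,0.2,-4.8],[0,0.2,-5],[0,0.2,-5],[0,0.2,-4.8],[0,0.2,-4.4],[0,0.1,-3.9],[0,0.1,-3.2],[0,0.1,-2.4],[0,0.1,-1.5],[0,0,-0.5]]' --jaw '[15,15,15,15,15,15,15,15,15,15,15,15,15,15,15,15]'

```text
clock: 19.55
tool_pos: [0.4861, -0.0504, 0.208]
eef_rot: [-1.269, -2.848, -0.034]
ft_force: [-0.1, 0.4, -2.2]
opening: 0.0222
```

Run:
```python
from h import *
con()
a=plan([.465,-.04,.12],tool(0,0),20,15)
```

```text
t 19.55 pos [ 0.4861 -0.0504  0.208 ] F [-0.1  0.4 -2.2] T [ 0.1   0.08 -0.  ] open 0.0222
heading -48.0 tilt 1.8 roll 0.6 j [-0.45  0.06  0.5   1.88 -0.06  1.23  0.8 ]
C [ 0.59044134 -0.1658019   0.15922727]
"linear": [[0.1, -0.1, 0.5], [0.4, -0.2, 1.6], [0.6, -0.3, 2.7], [0.8, -0.4, 3.6], [1.0, -0.4, 4.5], [1.2, -0.4, 5.3], [1.4, -0.4, 5.9], [1.5, -0.3, 6.4], [1.7, -0.2, 6.7], [1.7, -0.1, 6.9], [1.7, 0.0, 6.9], [1.7, 0.1, 6.7], [1.6, 0.2, 6.4], [1.5, 0.3, 5.9], [1.3, 0.4, 5.3], [1.1, 0.4, 4.5], [0.9, 0.3, 3.6], [0.6, 0.3, 2.6], [0.4, 0.2, 1.6], [0.1, 0.1, 0.5]] 
"dr": [[0.0, -0.0, -0.3], [0.0, -0.0, -0.9], [0.0, -0.0, -1.4], [0.1, -0.1, -2.0], [0.1, -0.1, -2.4], [0.1, -0.1, -2.9], [0.1, -0.1, -3.2], [0.1, -0.1, -3.5], [0.1, -0.1, -3.7], [0.1, -0.1, -3.8], [0.1, -0.1, -3.8], [0.1, -0.1, -3.7], [0.1, -0.1, -3.5], [0.1, -0.1, -3.2], [0.1, -0.1, -2.9], [0.1, -0.1, -2.4], [0.1, -0.1, -2.0], [0.0, -0.0, -1.4], [0.0, -0.0, -0.9], [0.0, -0.0, -0.3]] 
"jaw": [15, 15, 15, 15, 15, 15, 15, 15, 15, 15, 15, 15, 15, 15, 15, 15, 15, 15, 15, 15] 20
```

apply_moves --linear '[[0,0,0.5],[0.4,-0.2,1.6],[0.6,-0.3,2.7],[0.8,-0.4,3.6],[1,-0.4,4.5],[1.2,-0.4,5.3],[1.4,-0.4,5.9],[1.5,-0.3,6.4],[1.7,-0.2,6.7],[1.7,0,6.9],[1.7,0,6.9],[1.7,0.1,6.7],[1.6,0.2,6.4],[1.5,0.3,5.9],[1.3,0.4,5.3],[1.1,0.4,4.5],[0.9,0.3,3.6],[0.6,0.3,2.6],[0.4,0.2,1.6],[0,0,0.5]]' --dr '[[0,0,-0.3],[0,0,-0.9],[0,0,-1.4],[0.1,-0.1,-2],[0.1,-0.1,-2.4],[0.1,-0.1,-2.9],[0.1,-0.1,-3.2],[0.1,-0.1,-3.5],[0.1,-0.1,-3.7],[0.1,-0.1,-3.8],[0.1,-0.1,-3.8],[0.1,-0.1,-3.7],[0.1,-0.1,-3.5],[0.1,-0.1,-3.2],[0.1,-0.1,-2.9],[0.1,-0.1,-2.4],[0.1,-0.1,-2],[0,0,-1.4],[0,0,-0.9],[0,0,-0.3]]' --jaw '[15,15,15,15,15,15,15,15,15,15,15,15,15,15,15,15,15,15,15,15]'

```text
clock: 21.22
tool_pos: [0.4647, -0.0433, 0.1148]
eef_rot: [-0.062, 3.139, 0.006]
ft_force: [-0.0, -0.5, -2.7]
opening: 0.0221
```

Run:
```python
from h import *
con()
a=plan([.465,-.04,.057],tool(1.2,0),10,15)
```

```text
t 21.22 pos [ 0.4647 -0.0433  0.1148] F [-0.  -0.5 -2.7] T [-0.04  0.12 -0.03] open 0.0221
heading 2.2 tilt -0.1 roll 0.2 j [-0.42  0.11  0.44  2.05 -0.06  1.    1.66]
C [ 0.62165994 -0.03697157  0.07115494]
"linear": [[-0.0, 0.1, 1.4], [-0.0, 0.2, 4.1], [-0.0, 0.3, 6.4], [-0.0, 0.4, 8.1], [-0.1, 0.5, 8.9], [-0.1, 0.5, 8.9], [-0.1, 0.4, 8.1], [-0.0, 0.4, 6.4], [-0.0, 0.2, 4.1], [-0.0, 0.1, 1.4]] 
"dr": [[0.0, 0.0, 0.0], [0.0, 0.0, 0.1], [0.0, 0.0, 0.1], [0.0, 0.0, 0.1], [0.0, 0.0, 0.2], [0.0, 0.0, 0.2], [0.0, 0.0, 0.1], [0.0, 0.0, 0.1], [0.0, 0.0, 0.1], [0.0, 0.0, 0.0]] 
"jaw": [15, 15, 15, 15, 15, 15, 15, 15, 15, 15] 10
```

apply_moves --linear '[[0,0,2],[0,0.2,4],[0,0.3,6.5],[0,0.4,8],[0,0.5,8],[0,0.5,8],[0,0.4,7],[0,0.4,6],[0,0.2,4],[0,0,1],[0,0,0]]' --dr '[[0,0,0],[0,0,0],[0,0,0.1],[0,0,0.1],[0,0,0],[0,0,0],[0,0,0],[0,0,0],[0,0,0],[0,0,0],[0,0,0]]' --jaw '[15,15,15,15,15,15,15,15,15,15,15]'

```text
clock: 22.13
tool_pos: [0.4645, -0.0401, 0.0536]
eef_rot: [-0.052, 3.14, 0.005]
ft_force: [-0.2, 0.4, -0.9]
opening: 0.0223
```

Run:
```python
from h import *
con()
```

```text
t 22.13 pos [ 0.4645 -0.0401  0.0536] F [-0.2  0.4 -0.9] T [0.   0.12 0.02] open 0.0223
heading 1.9 tilt -0.1 roll 0.2 j [-0.41  0.21  0.43  2.09 -0.12  0.86  1.7 ]
C [ 0.62144876 -0.03475322  0.00975279]
```

apply_moves --linear '[[0,0,2],[0,0,2],[0,0,1],[0,0,0]]' --dr '[[0,0,0],[0,0,0],[0,0,0],[0,0,0]]' --jaw '[15,15,15,15]'

```text
clock: 22.47
tool_pos: [0.4652, -0.0401, 0.0488]
eef_rot: [-0.051, 3.139, 0.006]
ft_force: [-0.5, 0.9, -2.0]
opening: 0.0228
```

apply_moves --linear '[[0,0,1],[0,0,1],[0,0,1]]' --dr '[[0,0,0],[0,0,0],[0,0,0]]' --jaw '[15,15,15]'

```text
clock: 22.72
tool_pos: [0.4657, -0.04, 0.0462]
eef_rot: [-0.051, 3.137, 0.006]
ft_force: [0.4, 0.1, -1.1]
opening: 0.0224
```

Run:
```python
from h import *
con()
```

```text
t 22.72 pos [ 0.4657 -0.04    0.0462] F [ 0.4  0.1 -1.1] T [-0.02  0.16  0.01] open 0.0224
heading 1.9 tilt -0.2 roll 0.2 j [-0.4   0.22  0.43  2.1  -0.13  0.84  1.71]
C [ 0.62276053 -0.03471715  0.00278658]
```

apply_moves --linear '[[0,0,1],[0,0,1],[0,0,1]]' --dr '[[0,0,0],[0,0,0],[0,0,0]]' --jaw '[15,15,15]'

```text
clock: 22.97
tool_pos: [0.4657, -0.0399, 0.0436]
eef_rot: [-0.051, 3.138, 0.007]
ft_force: [-12.9, 0.5, 23.6]
opening: 0.0224
```

Run:
```python
from h import *
con()
```

```text
t 22.97 pos [ 0.4657 -0.0399  0.0436] F [-12.9   0.5  23.6] T [-0.45  2.03 -0.18] open 0.0224
heading 1.9 tilt -0.2 roll 0.3 j [-0.4   0.23  0.43  2.1  -0.13  0.84  1.71]
C [ 6.22726386e-01 -3.45402946e-02  1.37756788e-04]
```

Firm contact with the bench. I'll ease off slightly, open the gripper and check that it has released.

apply_moves --linear '[[0,0,-0.3],[0,0,0],[0,0,0],[0,0,0],[0,0,0],[0,0,0],[0,0,0],[0,0,0],[0,0,0],[0,0,0]]' --dr '[[0,0,0],[0,0,0],[0,0,0],[0,0,0],[0,0,0],[0,0,0],[0,0,0],[0,0,0],[0,0,0],[0,0,0]]' --jaw '[15,15,26,32,40,55,70,80,80,80]' --grip_force 30

```text
clock: 23.8
tool_pos: [0.4671, -0.0399, 0.0448]
eef_rot: [-0.051, 3.135, 0.007]
ft_force: [0.1, 0.1, -0.1]
opening: 0.08
```

apply_moves --linear '[[0,0,-3],[0,0,-6],[0,0,-10],[0,0,-15],[0,0,-20],[0,0,-20],[0,0,-20],[0,0,-20],[0,0,-20],[0,0,-20],[0,0,-15],[0,0,-10],[0,0,-4],[0,0,0],[0,0,0]]' --dr '[[0,0,0],[0,0,0],[0,0,0],[0,0,0],[0,0,0],[0,0,0],[0,0,0],[0,0,0],[0,0,0],[0,0,0],[0,0,0],[0,0,0],[0,0,0],[0,0,0],[0,0,0]]' --jaw '[80,80,80,80,80,80,80,80,80,80,80,80,80,80,80]'

```text
clock: 25.05
tool_pos: [0.4645, -0.0433, 0.2481]
eef_rot: [-0.044, 3.127, 0.007]
ft_force: [0.0, 0.4, -0.1]
opening: 0.0797
```

Run:
```python
from h import *
grip_err()
b=manip.read_camera('side');w=manip.read_camera('wrist')
cv2.imwrite('pics/f1.png',np.hstack([cv2.resize(b[150:380,210:430],(383,400)),cv2.resize(w[:,150:480],(330,400))]))
```

```text
t 25.05 pos [ 0.4645 -0.0433  0.2481] F [ 0.   0.4 -0.1] T [ 0.01 -0.01  0.03] open 0.0797
heading 1.6 tilt -0.8 roll 0.3 j [-0.45 -0.05  0.43  1.89  0.02  1.29  1.58]
```

View pics/f1.png

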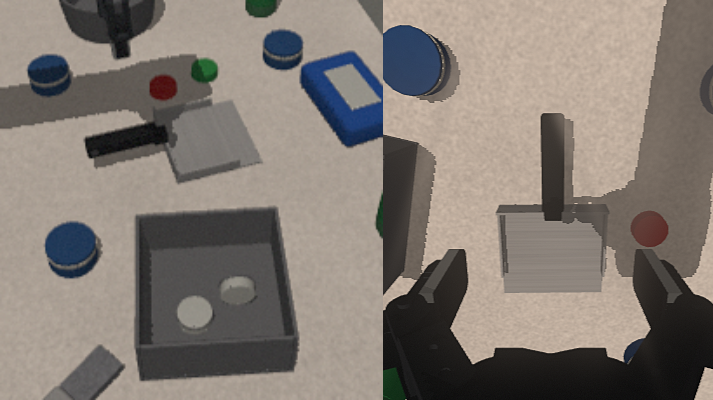

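The empty shovel lies flat and released, at crop (210,140). Both lids are in the square tub, at (195,313) and (238,290), and the gripper is clear. Handing in.

```bash
python3 -c "
from bench import manip
print(manip.hand_in())"
```

```text
the job is handed in; nothing more can be done
None
```

The job is done and handed in at about 25 s of the 58 s allowed. `hand_in` reports no verdict, so the outcome rests on my own checks.

**What I did:** I gripped the shovel by its handle and carried it level to the square tub. I pressed the front of the blade on the rim and tipped it to about 36° until both lids had slid in. I then laid the empty shovel back at its original spot and released it.

**What the last checks showed:**
- **Lids and shovel:** The last side and wrist pictures show both lids in the tub, the shovel empty and flat on the bench, and the gripper clear at z ≈ 0.25 m with about zero force.
- **Pressing:** At every reading during tipping, and while the lids settled, the wrist force showed the blade still on the rim, roughly 5–10 N.
- **Off from ideal:** The rim contact seemed slightly one-sided, judging by the wrist torque. Setting the shovel down peaked at about 27 N at the wrist, well under the 120 N limit.
- **Disagreement:** In the last network check on the lids, it found only one of the two in the tub, plus a low-confidence hit elsewhere (probably the red look-alike). I judged the second lid from the pictures.

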